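# Park the castor caddy against its buffer

## Robot

A 6-joint arm with a two-finger parallel gripper is mounted at the origin on a cart in front of the work surface, level with it; the furniture and walls round the work are solid. World frame = base frame: x ahead of the robot, y to its left, z up, the work surface at z = 0. Lengths are in m, angles in degrees, forces in N, time in s.
With the tool pointing down it reaches from about 0.35 to 0.875 m from the base axis. Payload 4.2 kg.
Tool frame: the origin (TCP) lies on the centre line of the jaws, within the pads' length; the fingertips stand tip_reach ahead of it and the grasp point (between the pads) is the TCP (tip_reach is the distance from the TCP to the fingertips, in m); z points along the fingers, y is the line along which they close (so a half turn about z gives the same grasp; the last joint's range is limited). The gripper opens to 87 mm and grips with 3 to 60 N. Pads are 19 mm wide; open, the fingers measure 117 mm over their backs; the gripper's body (75 mm by 190 mm) begins 51 mm behind the grasp point.
Start: joints at [-54.225, 22.042, 0.453, 0, -68.411, -14.817], TCP at [0.224, -0.584, 0.206] pointing down, gripper open.
Joint ranges: [-179.83, 179.83], [-69.29, 118.12], [-61.27, 80.66], [-181.25, 117.63], [-171.15, -9.14], [-177.46, 177.46]. Speed limits (degrees/s): [159.86, 159.86, 180, 180, 180, 180].

## Interface

Orientations are given as a 3x3 rotation matrix whose columns are the frame's x, y, z axes.
In Python, from station import sense, capture, finish_job, tip_reach gives the robot as it stands.
- The arm moves only by the tool arm_command, never from a script. Its argument "deltas" is a list of rows, each a list of 7 numbers: the turn, a rotation vector about the tool's x, y, z in rad, then the shift along the tool's x, y, z in cm, then the closure, from -1 (fully open) to 1 (shut), so that 0 is half open. In form: [[rx, ry, rz, dx, dy, dz, hand], ...]. A call has 1 to 8 rows; each row is the pose to reach, as a shift and turn from the pose commanded when the call began, along the tool's axes at that moment; what a row does not reach only later rows make up. A row lasts 1/12 s, in which the tool goes at most 41.7 mm and 7.16 degrees, less where a joint would pass 70% of its speed; a pose out of reach is approached as far as the arm can. A call with a gripper value outside its range is refused whole. The fingers move at their own pace and stop on an object; the grip force is fixed at half the most. Time passes only in rows, so rows that repeat a pose let the fingers close. It gives the time, the measured TCP pose, the force, the opening and the grip force at its end, in the units of the state.
- sense(): the state, without advancing time (a new reading comes with each control period).
- capture(name): name is "scene" or "top"; returns a dict with "pixels" (400x640x3 uint8, blue, green, red), "fovy" (degrees; the focal length in pixels is half the picture's height over the tangent of half this angle, whatever the lens; pixels are square), "cx", "cy" (the principal point, pixels), "k1" (the pictures are not rectified: a ray, as slopes to the right and down, at radius r is drawn at 1 + k1 r^2 times it, then the intrinsics apply), "rvec" (rotation vector, rad) and "tvec" (3), from world to camera coordinates, as OpenCV has them. Camera axes: x right, y down, z forward; pixel columns grow to the right and rows downward; lengths in m; the calibration is good to about 2 mm. A picture is of the moment at which its call begins. There is no depth.
- finish_job(): hands the job in; it is judged then, once.
The state is a dict: "time_s": time; "joints": joint angles; "joint_velocities": joint speeds; "effort": joint torques, N m; "tcp_pos": TCP position; "ee_rot": TCP orientation; "wrist_force": force on the tool from outside, world axes, zero at the start; "moment": the same for the moment, N m; "gripper_width": opening from 0.0 (shut) to 1.0 (fully open); "gripper_force": force on a finger pad.
Only numpy, scipy, OpenCV 4.12 (cv2) and the standard library are available. Lean on these libraries where they do the work, as an engineer would, in place of code of your own. Each camera call takes 0.05 s, during which the arm holds its last target. There are 200 camera calls.

## Task

Without lifting it, push the small sauce caddy straight ahead by its handle until both front castors trail straight, and only then steer it in between the two lines on the table and press it gently but firmly home against the spring buffer, to about 10 N and never over 16 N. Ease off slowly and let go, so that it stays parked straight between the lines with its nose resting on the buffer and its castors straight. Keep the cups on it upright and leave the other things alone.

Things in the scene. Friction and masses are not known exactly. Their poses are not given: they have to be found in the camera images.
- caddy: Aluminium tray caddy on four small wheels, 195 long x 110 wide, 0.6 to 0.9 kg laden. Origin on the table under the middle of the deck; +x = forwards, y to its left, z up. Deck top z 42, tray wall tops z 66 mm. Two fixed wheels at the tail, two swivel castors at the nose (pivots at x +65, y +-40, trail 15, wheel radius 14).
- rear_axle (a point): Middle between the two fixed wheels, 70 mm behind the caddy's origin, 14 above the table (wheels at y +-45). The caddy rolls along its x and turns about this point; sideways it scrubs. Its wheels resist rolling with about 1.7 N in all, so it stands where it is left.
- caddy_grip (a point): Centre of the black handle bar across the caddy's tail, 85 mm behind its origin and 120 above the table. The bar is 16 thick (along caddy x), 20 high, 100 long (along caddy y) on two posts at y +-45, free space under and beside it: pinch it from above across the 16 mm.
- caddy_nose (a point): Middle of the caddy's front face (rubber strip, 104 wide, z 37 to 57), 100 mm ahead of the caddy's origin, 45 above the table.
- caddy_tail (a point): Middle of the caddy's rear edge, 95 mm behind its origin, 45 above the table.
- castor_left (a joint): Swivel angle of the left front castor, rad: 0 = wheel trails straight behind its pivot, positive turns anticlockwise seen from above. Starts 0.8 to 2.2; straight means within 0.2. About 60 mm of pushing straight ahead straightens it; curves turn it again.
- castor_right (a joint): The same for the right front castor; starts -2.2 to -0.8.
- dock: Parking place, fixed to the table. Origin on the table; +x = the way the caddy parks, y left. Two flat dark tape lines along x (x -125 to +115), 134 mm apart inside, leave the caddy 12 mm each side. Beyond, a grey block (x 190 to 250, y +-55, 64 high, black clamp knob on top to 82) carries a spring buffer with a black rubber face, 70 wide, z 31 to 61, looking to -x.
- buffer_middle (a point): Fixed point of the parking place, 100 mm ahead of its origin, 46 high: where the buffer's face stands in its middle setting. The face is really clamped anywhere up to 30 mm before or behind this point, and that setting is not measured: find it by feel with the caddy's nose.
- dock_block (a point): Top of the grey block's middle, x 220 of the parking place, 64 high. The buffer's face gives 3 mm very softly (0.2 to 0.5 N), then 4 N per mm. Pressed home means over 6 N for 0.3 s. Let go under load, the caddy is flung back: ease off slowly until the push is almost gone; the soft part alone cannot roll the caddy and stays pressed.
- deli_cup: Small lidded plastic tub, 86x78x59, standing loose in the front of the tray. Origin under its centre, z up.
- sauce_cup: Open clear sauce cup, 65 wide, 33 high, standing loose in the rear of the tray. Origin under its centre, z up.
- sauce_bottle: Bystander: dark sauce bottle, 66 wide, 165 high, upright at the far side of the caddy's way. Origin under its centre.
- label_roll: Bystander: roll of labels lying flat, 62 wide, 28 high, at the far side of the caddy's way. Origin under its centre.
- ticket_block: Bystander: aluminium ticket holder, 92 long, 32 wide, 30 high, at the near side of the parking place. Origin under its centre.
Not all that is in view belongs to the job. Leave any blue look-alike of the caddy alone.

How it is judged:
By the outcome, as a careful person would: the job done as asked, in the order asked, and still so for the second after the job is handed in, with the robot touching nothing.
It also fails if it takes over 61 s, if anything falls off the work surface, if the arm or the gripper's body presses on something with over 40 N, if the wrist force passes 120 N, or if a joint passes its speed limit or range.

## Working session

There is one attempt and no reset: what is moved stays moved. The work goes in short steps, Python scripts to look and compute and a tool call to move; the robot and the scene stay as the last step left them, time stands still between calls to the robot, and variables do not carry over. Pictures are saved under pics/ and viewed, at most 10 in all, crops included, and the job is handed in when it is done.

Besides the shell and the picture viewer there is one more tool, called after "Call:" in YAML: its name, and indented under it one key for each argument. arm_command: Moves the arm, as the interface text tells. Its arguments: {"type":"object","properties":{"deltas":{"type":"array"}},"required":["deltas"]}

```bash
mkdir -p pics; ls; python3 - <<'E'
from station import sense,capture,tip_reach
import cv2,numpy as np
print(tip_reach); s=sense(); print({k:np.round(v,3).tolist() for k,v in s.items()})
for n in("scene","top"):
    c=capture(n); cv2.imwrite(f"pics/{n}0.png",c["pixels"]); p=c.pop("pixels"); print(c)
E
```

```text
pics
0.019
{'time_s': 0.0, 'joints': [-54.225, 22.089, 0.382, -0.029, -68.41, -14.816], 'joint_velocities': [0.042, -0.033, 0.1, -0.034, -0.066, -0.052], 'effort': [0.002, -39.067, 18.742, 4.22, 0.011, -0.0], 'tcp_pos': [0.223, -0.583, 0.205], 'ee_rot': [[-0.934, -0.358, -0.001], [-0.358, 0.934, 0.002], [0.0, 0.002, -1.0]], 'wrist_force': [-0.209, 0.111, 1.213], 'moment': [-0.024, -0.056, 0.028], 'gripper_force': 0.0, 'gripper_width': 0.998}
{'fovy': 45.955648716799274, 'cx': 316.686188982599, 'cy': 200.9314136172472, 'k1': 0.02643826032714291, 'rvec': array([ 2.30103237, -0.74336501,  0.30832464]), 'tvec': array([-0.50830285,  0.21546679,  1.63768789])}
{'fovy': 57.47254926812421, 'cx': 316.97236569300634, 'cy': 197.16117339991902, 'k1': -0.0067589968252695296, 'rvec': array([ 2.15087245, -2.10577111,  0.15063823]), 'tvec': array([-0.11876721,  0.54354793,  1.270953  ])}
```

View pics/scene0.png

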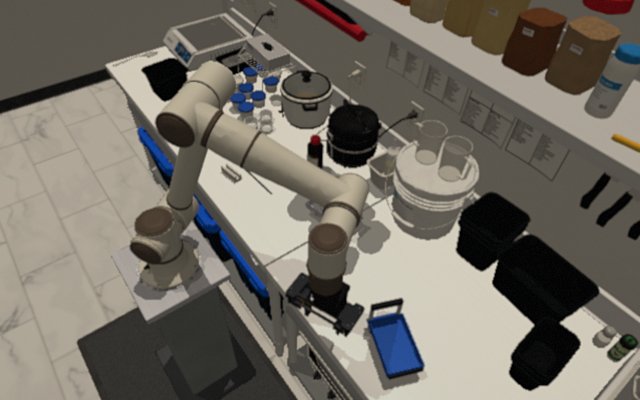

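View pics/top0.png

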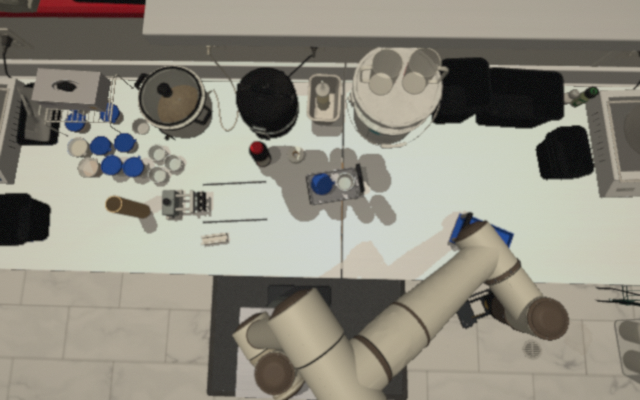

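The top view shows the aluminium caddy at about (335,186), with its handle at (361,178) and its nose to the left. The lines are at (235,183) and (235,220), and the block is at (178,203). The blue look-alike tray at (480,230) carries no cups and is not aluminium, so it isn't the one meant. I'll confirm this in an enlarged crop.

```bash
python3 - <<'E'
import cv2
p=cv2.imread("pics/top0.png")[125:250,150:400]
p=cv2.resize(p,None,fx=3.2,fy=3.2,interpolation=cv2.INTER_CUBIC)
for i in range(0,250,25): cv2.putText(p,str(150+i),(int(i*3.2),10),0,.35,(0,0,255)); cv2.line(p,(int(i*3.2),12),(int(i*3.2),18),(0,0,255),1)
for i in range(0,125,25): cv2.putText(p,str(125+i),(0,int(i*3.2)+4),0,.35,(0,0,255))
cv2.imwrite("pics/crop1.png",p)
E
```

```text
(no output)
```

View pics/crop1.png

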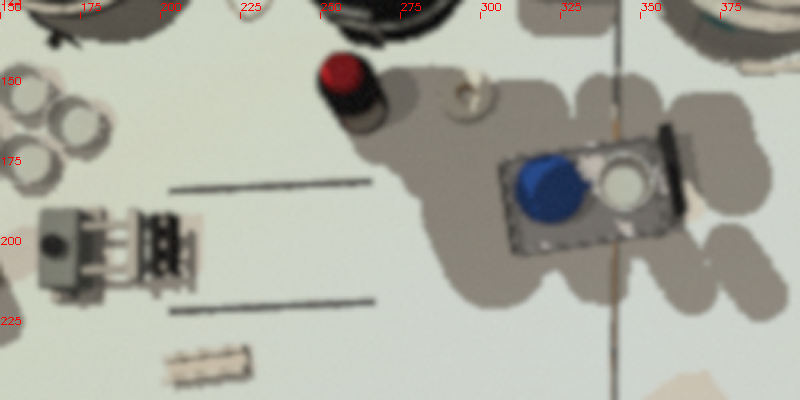

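The crop confirms it. The aluminium caddy holds a blue-lidded cup and a sauce cup, its black handle runs from crop (665,127) to (680,214), and its nose edge from (500,160) to (514,254). The lines run (170,190)-(371,181) and (170,311)-(375,301).

```bash
cat > h.py <<'E'
import cv2,numpy as np
from station import sense,capture
def world(c,uv,z):
    f=200/np.tan(np.radians(c["fovy"]/2)); K=np.array([[f,0,c["cx"]],[0,f,c["cy"]],[0,0,1]])
    n=cv2.undistortPoints(np.array(uv,float).reshape(-1,1,2),K,np.array([c["k1"],0,0,0.]))[:,0]
    R=cv2.Rodrigues(c["rvec"])[0]; d=np.c_[n,np.ones(len(n))]@R; o=-R.T@c["tvec"]
    return o+d*((z-o[2])/d[:,2])[:,None]
def proj(c,P):
    f=200/np.tan(np.radians(c["fovy"]/2)); K=np.array([[f,0,c["cx"]],[0,f,c["cy"]],[0,0,1]])
    return cv2.projectPoints(np.array(P,float),c["rvec"],c["tvec"],K,np.array([c["k1"],0,0,0.]))[0][:,0]
def frame(x,y,a,P):
    a=np.radians(a);P=np.atleast_2d(np.array(P,float));return np.c_[x+np.cos(a)*P[:,0]-np.sin(a)*P[:,1],y+np.sin(a)*P[:,0]+np.cos(a)*P[:,1],P[:,2]]
E
python3 - <<'E'
from h import *
c=capture("top")
U=lambda L:[(150+x/3.2,125+y/3.2) for x,y in L]
np.set_printoptions(precision=4,suppress=True)
print("bar",world(c,U([(665,127),(680,214)]),.13))
print("tray",world(c,U([(500,160),(514,254),(684,229),(658,137)]),.066))
print("lines",world(c,U([(170,190),(371,181),(170,311),(375,301)]),0))
print("block",world(c,U([(40,210),(80,210),(80,288),(42,288)]),.064), world(c,U([(54,246)]),.082))
print("bottle",world(c,U([(341,72)]),.165),"roll",world(c,U([(470,98)]),.028),"ticket",world(c,U([(208,364)]),.03))
E
```

```text
bar [[ 0.6465 -0.2455  0.13  ]
 [ 0.5528 -0.2617  0.13  ]]
tray [[ 0.6217 -0.0676  0.066 ]
 [ 0.516  -0.0859  0.066 ]
 [ 0.5476 -0.2728  0.066 ]
 [ 0.6513 -0.2436  0.066 ]]
lines [[0.5932 0.3236 0.    ]
 [0.6085 0.0868 0.    ]
 [0.4507 0.3131 0.    ]
 [0.4673 0.0758 0.    ]]
block [[0.5553 0.4467 0.064 ]
 [0.5562 0.4015 0.064 ]
 [0.4686 0.3939 0.064 ]
 [0.4677 0.4364 0.064 ]] [[0.5124 0.4193 0.082 ]]
bottle [[0.6905 0.0962 0.165 ]] roll [[ 0.7032 -0.0287  0.028 ]] ticket [[0.3895 0.2558 0.03  ]]
```

```bash
cat > ov.py <<'E'
from h import *
def overlay(c,cad,dock,fn,x0=150,y0=125,w=250,hh=125,s=3.2):
    p=cv2.resize(c["pixels"][y0:y0+hh,x0:x0+w],None,fx=s,fy=s,interpolation=cv2.INTER_CUBIC)
    def poly(F,P,col):
        q=(proj(c,frame(*F,P))+.5-[x0,y0])*s-.5; cv2.polylines(p,[np.round(q).astype(int)],True,col,1,cv2.LINE_AA)
    rect=lambda a,b,e,g,z:[(a,e,z),(b,e,z),(b,g,z),(a,g,z)]
    poly(cad,rect(-93,-77,-50,50,130)/np.array(1e3),(0,0,255)); poly(cad,rect(-93,-77,-50,50,110)/np.array(1e3),(0,160,255))
    poly(cad,rect(-95,97,-55,55,66)/np.array(1e3),(0,255,0))
    for y in(-67,67): poly(dock,np.array([(-125,y,0),(115,y,0)])/1e3,(255,0,0))
    poly(dock,rect(190,250,-55,55,64)/np.array(1e3),(255,0,255))
    cv2.imwrite(fn,p)
E
python3 - <<'E'
from ov import *
overlay(capture("top"),(.585,-.171,99.8),(.5296,.2048,93.9),"pics/ov1.png")
E
```

```text
(no output)
```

View pics/ov1.png

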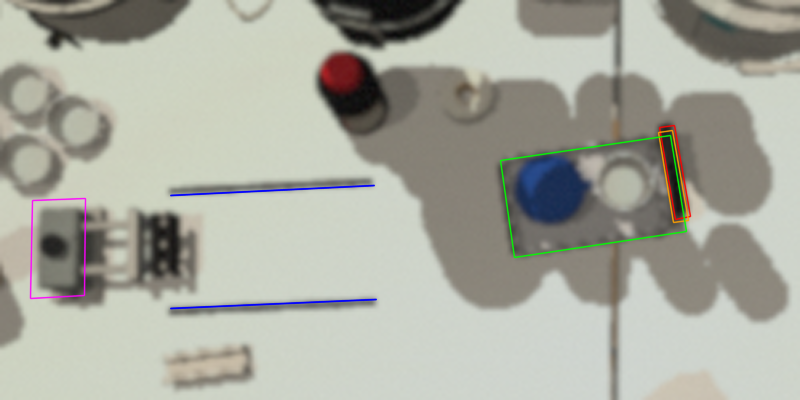

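The overlay fits the caddy, bar, lines and block to about 2 mm. Next I work out the approach.

```bash
cat > go.py <<'E'
from h import *
def to(p,yaw,pr=True):
    s=sense();R=np.array(s["ee_rot"]);a=np.radians(yaw);f=[np.cos(a),np.sin(a),0];l=[-np.sin(a),np.cos(a),0]
    T=np.array([l,f,[0,0,-1.]]).T
    rv=cv2.Rodrigues(R.T@T)[0][:,0];d=R.T@(np.array(p)-s["tcp_pos"])*100
    print(np.round(rv,3),np.round(d,2),s["time_s"],np.round(s["wrist_force"],2),np.round(s["tcp_pos"],4))
E
python3 -c "
from go import *
to((.5997,-.254,.205),99.8)"
```

```text
[ 0.001 -0.     0.195] [-4.691e+01  1.730e+01  2.000e-02] 0.2 [-0.48  0.   -0.4 ] [ 0.2235 -0.5833  0.205 ]
```

Call:
arm_command:
  deltas:
    - [0,0,0.02,-2,0.7,0,-1]
    - [0,0,0.05,-5,1.8,0,-1]
    - [0,0,0.08,-8.5,3.1,0,-1]
    - [0,0,0.11,-12,4.4,0,-1]
    - [0,0,0.14,-15.5,5.7,0,-1]
    - [0,0,0.16,-19,7,0,-1]
    - [0,0,0.18,-22.5,8.3,0,-1]
    - [0,0,0.195,-26,9.6,0,-1]

```text
time_s: 0.87
tcp_pos: [0.4331, -0.3995, 0.2056]
ee_rot: [[-0.986, -0.169, -0.0], [-0.169, 0.986, 0.0], [0.0, 0.0, -1.0]]
wrist_force: [1.5, -2.0, -0.4]
gripper_width: 1.001
gripper_force: 0.0
```

```bash
python3 -c "
from go import *
to((.5997,-.254,.205),99.8)"
```

```text
[ 0.    -0.    -0.001] [-18.88  11.52   0.07] 0.8667 [ 1.51 -1.97 -0.37] [ 0.4331 -0.3995  0.2056]
```

Call:
arm_command:
  deltas:
    - [0,0,0,-3.5,2.1,0,-1]
    - [0,0,0,-7,4.3,0,-1]
    - [0,0,0,-10.5,6.4,0,-1]
    - [0,0,0,-14,8.6,0,-1]
    - [0,0,0,-17,10.4,0,-1]
    - [0,0,0,-18.6,11.4,0,-1]
    - [0,0,0,-18.9,11.6,0,-1]
    - [0,0,0,-18.9,11.6,0,-1]

```text
time_s: 1.53
tcp_pos: [0.5989, -0.2537, 0.2049]
ee_rot: [[-0.985, -0.172, -0.001], [-0.172, 0.985, 0.0], [0.001, 0.001, -1.0]]
wrist_force: [-0.1, -0.7, 0.7]
gripper_width: 1.006
gripper_force: 0.0
```

```bash
python3 -c "
from go import *
to((.5997,-.254,.12),99.8)
c=capture('top'); q=proj(c,[(.5997,-.254,.13)])[0].astype(int); print(q)
p=c['pixels'][q[1]-50:q[1]+45,q[0]-80:q[0]+55]; p2=capture('scene'); q2=proj(p2,[(.5997,-.254,.12)])[0].astype(int);print(q2)
p2=p2['pixels'][q2[1]-50:q2[1]+45,q2[0]-80:q2[0]+55]
cv2.imwrite('pics/n1.png',cv2.resize(np.vstack([p,p2]),None,fx=3.1,fy=3.1,interpolation=2))"
```

```text
[ 0.001 -0.001  0.001] [-0.08 -0.05  8.49] 1.5333 [-0.14 -0.71  0.68] [ 0.5989 -0.2537  0.2049]
[360 178]
[352 209]
```

View pics/n1.png

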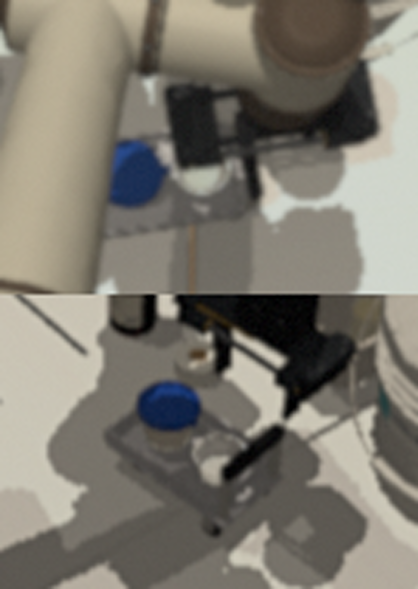

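In the scene half the bar runs from about (226,475) to (282,430). Its centre is near (253,452) against a predicted (248,450), so the two agree. The cups are upright, so I descend.

Call:
arm_command:
  deltas:
    - [0,0,0,0,0,1.5,-1]
    - [0,0,0,0,-0.05,3,-1]
    - [0,0,0,0,-0.05,4.5,-1]
    - [0,0,0,0,-0.05,6,-1]
    - [0,0,0,0,-0.05,7.2,-1]
    - [0,0,0,0,-0.05,8,-1]
    - [0,0,0,0,-0.05,8.4,-1]
    - [0,0,0,0,-0.05,8.45,-1]

```text
time_s: 2.3
tcp_pos: [0.5977, -0.2559, 0.1207]
ee_rot: [[-0.986, -0.169, -0.001], [-0.169, 0.986, 0.0], [0.001, 0.0, -1.0]]
wrist_force: [-0.9, -0.2, 0.4]
gripper_width: 1.001
gripper_force: 0.0
```

Call:
arm_command:
  deltas:
    - [0,0,0,0,0,0,-0.5]
    - [0,0,0,0,0,0,-0.2]
    - [0,0,0,0,0,0,0.1]
    - [0,0,0,0,0,0,0.3]
    - [0,0,0,0,0,0,0.4]
    - [0,0,0,0,0,0,0.5]
    - [0,0,0,0,0,0,0.55]
    - [0,0,0,0,0,0,0.58]

```text
time_s: 2.97
tcp_pos: [0.5987, -0.255, 0.1212]
ee_rot: [[-0.985, -0.17, 0.0], [-0.17, 0.985, -0.0], [-0.0, -0.0, -1.0]]
wrist_force: [-0.3, -0.7, 0.5]
gripper_width: 0.481
gripper_force: 0.0
```

Call:
arm_command:
  deltas:
    - [0,0,0,0,0,0,0.62]
    - [0,0,0,0,0,0,0.66]
    - [0,0,0,0,0,0,0.7]
    - [0,0,0,0,0,0,0.8]
    - [0,0,0,0,0,0,1]
    - [0,0,0,0,0,0,1]
    - [0,0,0,0,0,0,1]
    - [0,0,0,0,0,0,1]

```text
time_s: 3.63
tcp_pos: [0.5987, -0.255, 0.1211]
ee_rot: [[-0.985, -0.17, 0.0], [-0.17, 0.985, -0.0], [-0.0, -0.0, -1.0]]
wrist_force: [0.5, 0.4, -0.3]
gripper_width: 0.01
gripper_force: 0.0
```

```bash
python3 -c "
from go import *
to((.5997,-.254,.12),99.8); print(sense()['moment'])"
```

```text
[-0.  0. -0.] [-0.12  0.08  0.11] 3.6333 [ 0.48  0.35 -0.35] [ 0.5987 -0.255   0.1211]
[-0.03633212 -0.02152134  0.01127256]
```

The gripper closed to 0.01 with no grip force, so it missed the bar. I look before doing anything else.

```bash
python3 -c "
from go import *
p2=capture('scene'); q=proj(p2,[(.5997,-.254,.13),(.59,-.17,.066)]);print(q);q2=q[0].astype(int)
p2=p2['pixels'][q2[1]-60:q2[1]+60,q2[0]-90:q2[0]+70]
cv2.imwrite('pics/n2.png',cv2.resize(p2,None,fx=4.8,fy=4.8,interpolation=2))"
```

```text
[[353.17851149 207.824213  ]
 [335.52367865 206.74010946]]
```

View pics/n2.png

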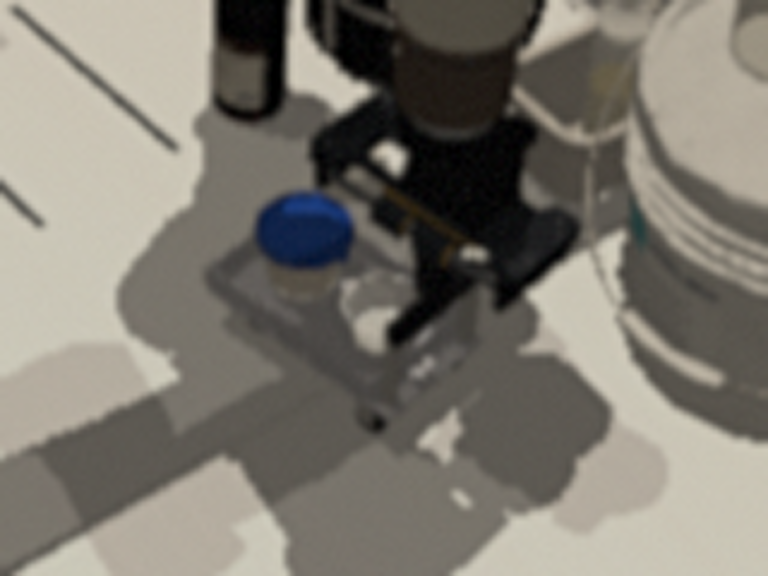

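```bash
python3 -c "
from ov import *
s=sense();print({k:np.round(s[k],3) for k in('tcp_pos','gripper_width','gripper_force','wrist_force')})
c=capture('scene');p=c['pixels'][165:245,300:410];S=7
p=cv2.resize(p,None,fx=S,fy=S,interpolation=2)
def L(P,col,cl=True):
    q=(proj(c,P)+.5-[300,165])*S; cv2.polylines(p,[np.round(q).astype(int)],cl,col,1,cv2.LINE_AA)
cad=(.585,-.171,99.8);r=lambda z:np.array([(-93,-50,z),(-77,-50,z),(-77,50,z),(-93,50,z)])/1e3
L(frame(*cad,r(130)),(0,0,255));L(frame(*cad,r(110)),(0,160,255))
L(frame(*cad,np.array([(-95,-55,66),(97,-55,66),(97,55,66),(-95,55,66)])/1e3),(0,255,0))
R=np.array(s['ee_rot']);t=s['tcp_pos']
L([t+R@[0,0,.019],t,t+R@[0,0,-.05]],(255,255,0),False)
L([t+R@[-.01,0,.019],t+R@[.01,0,.019]],(255,255,0),False)
cv2.imwrite('pics/n3.png',p)"
```

```text
{'tcp_pos': array([ 0.599, -0.255,  0.121]), 'gripper_width': np.float64(0.006), 'gripper_force': np.float64(0.0), 'wrist_force': array([0.99 , 0.311, 0.27 ])}
```

View pics/n3.png

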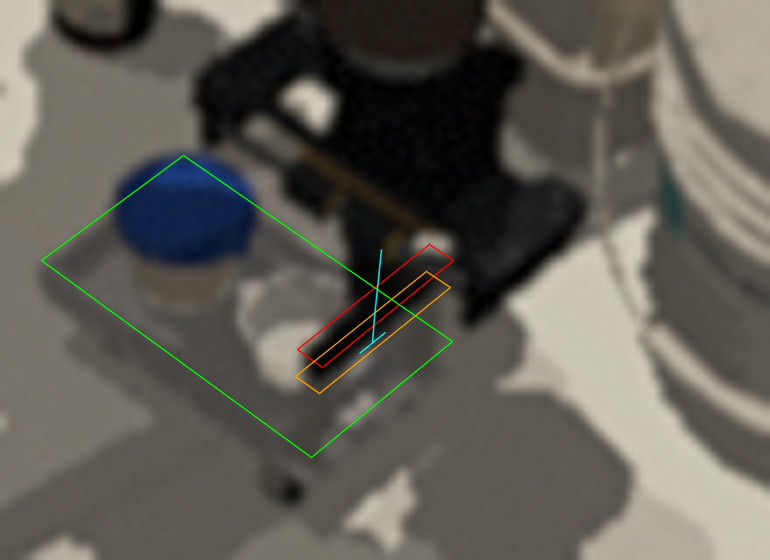

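```bash
python3 -c "
from ov import *
c=capture('scene');s=sense();R=np.array(s['ee_rot'])
for z in (.205,.225,.245):
  t=np.array([.5989,-.2537,z]);q=proj(c,[t+R@[0,y,.019] for y in(.05,-.05)]);print(z,((q-[272,159])*3.1+[0,294.5]).round())
for z in (.121,.14,.16):
  t=np.array([.599,-.255,z]);q=proj(c,[t+R@[x,y,-.051] for x,y in((.0375,.095),(.0375,-.095),(.0,-.095),(.0,.095))]);print(z,((q-[300,165])*7).round().tolist())
"
```

```text
0.205 [[221. 389.]
 [289. 436.]]
0.225 [[222. 376.]
 [291. 423.]]
0.245 [[223. 363.]
 [293. 410.]]
0.121 [[185.0, 185.0], [478.0, 390.0], [529.0, 347.0], [236.0, 147.0]]
0.14 [[186.0, 158.0], [482.0, 364.0], [533.0, 321.0], [237.0, 120.0]]
0.16 [[187.0, 130.0], [486.0, 335.0], [538.0, 292.0], [239.0, 91.0]]
```

The image puts the fingers about 35 mm higher than TCP minus tip_reach predicts: tips at (222,365) and (290,415), where 0.205 should give (221,389) and (289,436). The fingers closed above the bar, so I open them and go lower in watched steps.

Call:
arm_command:
  deltas:
    - [0,0,0,0,0,0,0]
    - [0,0,0,0,0,0,-1]
    - [0,0,0,0,0,0,-1]
    - [0,0,0,0,0,0,-1]
    - [0,0,0,0,0,0,-1]
    - [0,0,0,0,0,0.1,-1]
    - [0,0,0,0,0,0.5,-1]
    - [0,0,0,0,0,0.9,-1]

```text
time_s: 4.45
tcp_pos: [0.5987, -0.255, 0.1119]
ee_rot: [[-0.985, -0.17, 0.0], [-0.17, 0.985, 0.0], [-0.0, -0.0, -1.0]]
wrist_force: [0.0, 0.6, -0.8]
gripper_width: 0.526
gripper_force: 0.0
```

```bash
python3 -c "
from go import *
to((.5997,-.254,.12),99.8);c=capture('scene');p=c['pixels'][165:245,300:410];S=7
s=sense();R=np.array(s['ee_rot'])
p=cv2.resize(p,None,fx=S,fy=S,interpolation=2);t=s['tcp_pos'];print(s['gripper_width'])
for dz in(0,.015,.03,.045):
  q=((proj(c,[t+R@[0,y,.019-dz] for y in(.05,-.05)])+.5-[300,165])*S).astype(int)
  for a in q: cv2.circle(p,a.tolist(),2,(0,255,255),-1)
p=cv2.convertScaleAbs(p,alpha=1.6,beta=25)
cv2.imwrite('pics/n4.png',p)"
```

```text
[-0.  0. -0.] [-0.12  0.08 -0.81] 4.45 [ 0.04  0.6  -0.81] [ 0.5987 -0.255   0.1119]
0.5721792971589641
```

View pics/n4.png

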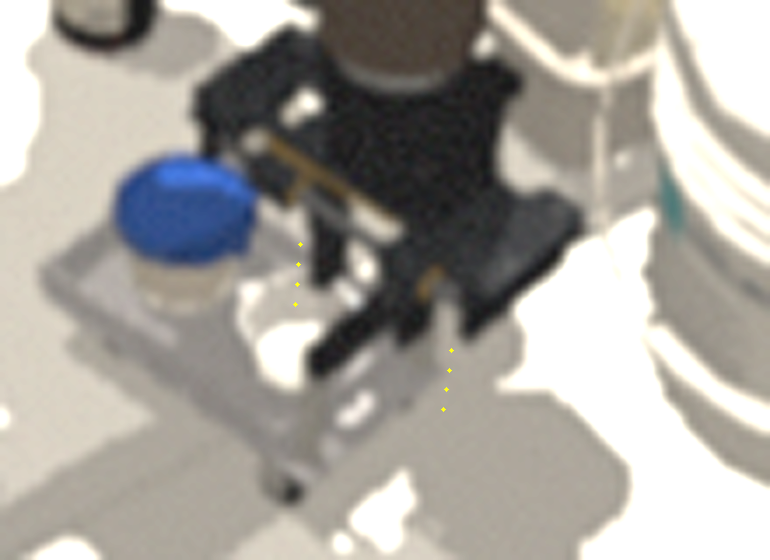

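The finger tips show at about (325,283) and (412,345), straddling the bar but only 31 mm above the predicted line. I go 2.2 cm lower and close.

Call:
arm_command:
  deltas:
    - [0,0,0,0,0,0,-1]
    - [0,0,0,0,0,0,-1]
    - [0,0,0,0,0,0.4,-1]
    - [0,0,0,0,0,0.8,-1]
    - [0,0,0,0,0,1.2,-1]
    - [0,0,0,0,0,1.6,-1]
    - [0,0,0,0,0,2.0,-1]
    - [0,0,0,0,0,2.2,-1]

```text
time_s: 5.17
tcp_pos: [0.5983, -0.2549, 0.0892]
ee_rot: [[-0.985, -0.17, -0.001], [-0.17, 0.985, 0.0], [0.001, 0.001, -1.0]]
wrist_force: [0.2, 0.4, -0.5]
gripper_width: 0.996
gripper_force: 0.0
```

Call:
arm_command:
  deltas:
    - [0,0,0,0,0,0,-0.5]
    - [0,0,0,0,0,0,-0.2]
    - [0,0,0,0,0,0,0.1]
    - [0,0,0,0,0,0,0.3]
    - [0,0,0,0,0,0,0.4]
    - [0,0,0,0,0,0,0.5]
    - [0,0,0,0,0,0,0.55]
    - [0,0,0,0,0,0,0.58]

```text
time_s: 5.83
tcp_pos: [0.5987, -0.255, 0.0902]
ee_rot: [[-0.985, -0.17, 0.0], [-0.17, 0.985, -0.0], [-0.0, -0.0, -1.0]]
wrist_force: [-0.3, 0.1, -0.4]
gripper_width: 0.476
gripper_force: 0.0
```

Call:
arm_command:
  deltas:
    - [0,0,0,0,0,0,0.62]
    - [0,0,0,0,0,0,0.66]
    - [0,0,0,0,0,0,0.7]
    - [0,0,0,0,0,0,0.8]
    - [0,0,0,0,0,0,1]
    - [0,0,0,0,0,0,1]
    - [0,0,0,0,0,0,1]
    - [0,0,0,0,0,0,1]

```text
time_s: 6.5
tcp_pos: [0.5986, -0.255, 0.0901]
ee_rot: [[-0.985, -0.17, -0.0], [-0.17, 0.985, 0.0], [0.0, 0.0, -1.0]]
wrist_force: [0.4, 0.4, 0.8]
gripper_width: 0.182
gripper_force: 30.0
```

```bash
python3 -c "
from go import *
to((.5997,-.254,.09),99.8); print(sense()['moment'])"
```

```text
[ 0. -0. -0.] [-0.13  0.08  0.01] 6.5 [0.38 0.37 0.81] [ 0.5986 -0.255   0.0901]
[0.04082553 0.02710422 0.16564696]
```

The bar is gripped: 15.8 mm at 30 N. Now the straight push ahead.

Call:
arm_command:
  deltas:
    - [0,0,0,0,0.1,0,1]
    - [0,0,0,0,0.3,0,1]
    - [0,0,0,0,0.6,0,1]
    - [0,0,0,0,1.0,0,1]
    - [0,0,0,0,1.4,0,1]
    - [0,0,0,0,1.8,0,1]
    - [0,0,0,0,2.2,0,1]
    - [0,0,0,0,2.6,0,1]

```text
time_s: 7.17
tcp_pos: [0.5941, -0.229, 0.0902]
ee_rot: [[-0.985, -0.17, -0.0], [-0.17, 0.985, -0.0], [0.0, -0.0, -1.0]]
wrist_force: [-0.6, -2.3, -0.3]
gripper_width: 0.177
gripper_force: 30.0
```

Call:
arm_command:
  deltas:
    - [0,0,0,0,0.4,0,1]
    - [0,0,0,0,0.8,0,1]
    - [0,0,0,0,1.2,0,1]
    - [0,0,0,0,1.6,0,1]
    - [0,0,0,0,2.0,0,1]
    - [0,0,0,0,2.4,0,1]
    - [0,0,0,0,2.8,0,1]
    - [0,0,0,0,3.2,0,1]

```text
time_s: 7.83
tcp_pos: [0.5888, -0.1975, 0.0902]
ee_rot: [[-0.985, -0.17, 0.0], [-0.17, 0.985, -0.0], [-0.0, -0.0, -1.0]]
wrist_force: [-0.4, -2.1, -1.0]
gripper_width: 0.181
gripper_force: 30.0
```

Call:
arm_command:
  deltas:
    - [0,0,0,0,0.4,0,1]
    - [0,0,0,0,0.8,0,1]
    - [0,0,0,0,1.2,0,1]
    - [0,0,0,0,1.6,0,1]
    - [0,0,0,0,2.0,0,1]
    - [0,0,0,0,2.3,0,1]
    - [0,0,0,0,2.5,0,1]
    - [0,0,0,0,2.6,0,1]

```text
time_s: 8.5
tcp_pos: [0.5843, -0.1719, 0.0902]
ee_rot: [[-0.985, -0.17, -0.0], [-0.17, 0.985, 0.0], [0.0, 0.0, -1.0]]
wrist_force: [-0.6, -2.2, 0.7]
gripper_width: 0.18
gripper_force: 30.0
```

```bash
python3 -c "
from ov import *
s=sense();R=np.array(s['ee_rot']);t=np.array(s['tcp_pos']);a=np.degrees(np.arctan2(R[1,1],R[0,1]))
print(s['time_s'],t.round(4),a,(R.T@s['wrist_force']).round(2),np.round(s['moment'],3))
o=t[:2]+.085*R[:2,1];print(o)
overlay(capture('top'),(o[0],o[1],a),(.5296,.2048,93.9),'pics/ov2.png',140,130,240,110,3.3)"
```

```text
8.5 [ 0.5843 -0.1719  0.0902] 99.80332614067942 [ 0.94 -2.11 -0.68] [-0.705  0.103 -0.007]
[ 0.56980403 -0.08811352]
```

View pics/ov2.png

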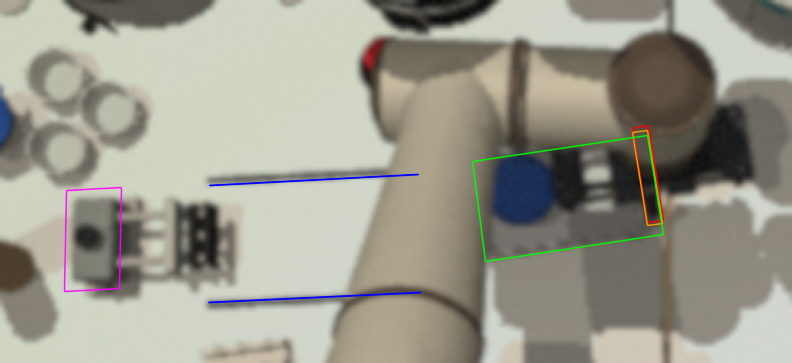

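The overlay sits on the caddy at its dead-reckoned pose, and the forces are clean: about 2 N of rolling and almost no side force. After 84 mm of straight travel, about 5.6 trail lengths, the castors must be straight. Next, the steering path.

```bash
cat > plan.py <<'E'
from h import *
from scipy.interpolate import CubicHermiteSpline as H
D=np.array([.5296,.2048]);da=np.radians(93.9);u=np.array([np.cos(da),np.sin(da)]);v=np.array([-u[1],u[0]])
def plan(t,yaw,xe=-.14,xf=-.10,n=8,step=.0045):
    a=np.radians(yaw);r=t+.015*np.array([np.cos(a),np.sin(a)])-D;x0,y0=r@u,r@v;m=np.tan(a-da)
    print("rear in dock",x0,y0,"rel yaw",yaw-93.9)
    h=H([x0,xe],[y0,0],[m,0]);xs=np.arange(x0,xf+step/2,step)
    y=np.where(xs<xe,h(np.minimum(xs,xe)),0);g=np.where(xs<xe,np.arctan(h(np.minimum(xs,xe),1)),0)
    k=np.gradient(g,xs);print("max curv",k.min(),k.max())
    P=D+np.outer(xs,u)+np.outer(y,v);A=g+da;return P-.015*np.c_[np.cos(A),np.sin(A)],A
def rows(P,A,n=8):
    for i in range(0,len(P)-1,n):
        f=np.array([np.cos(A[i]),np.sin(A[i])]);l=np.array([-f[1],f[0]])
        print("--",P[min(i+n,len(P)-1)].round(4),np.degrees(A[min(i+n,len(P)-1)]).round(2))
        print([[0,0,round(float(A[i]-A[j]),3),round(float((P[j]-P[i])@l)*100,2),round(float((P[j]-P[i])@f)*100,2),0,1] for j in range(i+1,min(i+n+1,len(P)))])
E
python3 -c "
from plan import *
rows(*plan(np.array([.5843,-.1719]),99.8))
c=capture('top');print([((w[:2]-D)@u).round(3) for w in world(c,[(140+x/3.3,130+237/3.3) for x in (216,238)],.046)])"
```

```text
rear in dock -0.364627561980004 -0.02741008200689994 rel yaw 5.8999999999999915
max curv -2.1940309875287967 1.3660528122676658
-- [ 0.5779 -0.1362] 102.07
[[0, 0, -0.006, -0.01, 0.45, 0, 1], [0, 0, -0.012, -0.01, 0.91, 0, 1], [0, 0, -0.017, -0.01, 1.36, 0, 1], [0, 0, -0.023, -0.01, 1.81, 0, 1], [0, 0, -0.027, -0.01, 2.27, 0, 1], [0, 0, -0.032, -0.0, 2.72, 0, 1], [0, 0, -0.036, 0.01, 3.17, 0, 1], [0, 0, -0.04, 0.02, 3.63, 0, 1]]
-- [ 0.5702 -0.1006] 103.11
[[0, 0, -0.003, -0.0, 0.45, 0, 1], [0, 0, -0.007, -0.01, 0.91, 0, 1], [0, 0, -0.009, -0.01, 1.36, 0, 1], [0, 0, -0.012, -0.01, 1.82, 0, 1], [0, 0, -0.014, -0.0, 2.28, 0, 1], [0, 0, -0.016, 0.0, 2.73, 0, 1], [0, 0, -0.017, 0.01, 3.19, 0, 1], [0, 0, -0.018, 0.01, 3.64, 0, 1]]
-- [ 0.5619 -0.0651] 102.94
[[0, 0, -0.001, -0.0, 0.46, 0, 1], [0, 0, -0.001, -0.0, 0.91, 0, 1], [0, 0, -0.001, -0.0, 1.37, 0, 1], [0, 0, -0.001, 0.0, 1.82, 0, 1], [0, 0, -0.001, 0.0, 2.28, 0, 1], [0, 0, 0.0, 0.0, 2.74, 0, 1], [0, 0, 0.002, 0.0, 3.19, 0, 1], [0, 0, 0.003, 0.01, 3.65, 0, 1]]
-- [ 0.5537 -0.0296] 101.54
[[0, 0, 0.002, 0.0, 0.46, 0, 1], [0, 0, 0.00
[... 525 characters left out ...]
5.02
[[0, 0, 0.007, 0.01, 0.45, 0, 1], [0, 0, 0.015, 0.02, 0.9, 0, 1], [0, 0, 0.023, 0.02, 1.35, 0, 1], [0, 0, 0.031, 0.02, 1.81, 0, 1], [0, 0, 0.04, 0.02, 2.26, 0, 1], [0, 0, 0.049, 0.01, 2.71, 0, 1], [0, 0, 0.058, -0.0, 3.16, 0, 1], [0, 0, 0.068, -0.01, 3.61, 0, 1]]
-- [0.5383 0.0775] 93.9
[[0, 0, 0.01, 0.01, 0.45, 0, 1], [0, 0, 0.02, 0.02, 0.9, 0, 1], [0, 0, 0.02, 0.01, 1.35, 0, 1], [0, 0, 0.02, 0.0, 1.8, 0, 1], [0, 0, 0.02, -0.01, 2.25, 0, 1], [0, 0, 0.02, -0.01, 2.7, 0, 1], [0, 0, 0.02, -0.02, 3.15, 0, 1], [0, 0, 0.02, -0.03, 3.6, 0, 1]]
-- [0.5374 0.0909] 93.9
[[0, 0, 0.0, 0.0, 0.45, 0, 1], [0, 0, 0.0, 0.0, 0.9, 0, 1], [0, 0, 0.0, 0.0, 1.35, 0, 1]]
[np.float64(0.09), np.float64(0.066)]
```

Call:
arm_command:
  deltas:
    - [0,0,-0.004,0,0.35,0,1]
    - [0,0,-0.01,-0.01,0.8,0,1]
    - [0,0,-0.016,-0.01,1.25,0,1]
    - [0,0,-0.022,-0.01,1.75,0,1]
    - [0,0,-0.027,-0.01,2.25,0,1]
    - [0,0,-0.032,0,2.7,0,1]
    - [0,0,-0.036,0.01,3.15,0,1]
    - [0,0,-0.04,0.02,3.6,0,1]

```text
time_s: 9.27
tcp_pos: [0.5781, -0.1362, 0.0902]
ee_rot: [[-0.978, -0.21, 0.0], [-0.21, 0.978, 0.0], [-0.0, -0.0, -1.0]]
wrist_force: [0.9, -2.8, -0.0]
gripper_width: 0.181
gripper_force: 30.0
```

Call:
arm_command:
  deltas:
    - [0,0,-0.003,0,0.45,0,1]
    - [0,0,-0.006,-0.01,0.9,0,1]
    - [0,0,-0.009,-0.01,1.35,0,1]
    - [0,0,-0.012,-0.01,1.8,0,1]
    - [0,0,-0.014,0,2.25,0,1]
    - [0,0,-0.016,0,2.75,0,1]
    - [0,0,-0.017,0.01,3.2,0,1]
    - [0,0,-0.018,0.01,3.65,0,1]

```text
time_s: 9.93
tcp_pos: [0.5702, -0.1007, 0.0902]
ee_rot: [[-0.974, -0.227, -0.0], [-0.227, 0.974, -0.0], [0.0, -0.0, -1.0]]
wrist_force: [0.9, -2.8, -0.2]
gripper_width: 0.185
gripper_force: 30.0
```

Call:
arm_command:
  deltas:
    - [0,0,-0.001,0,0.45,0,1]
    - [0,0,-0.001,0,0.9,0,1]
    - [0,0,-0.001,0,1.35,0,1]
    - [0,0,-0.001,0,1.8,0,1]
    - [0,0,-0.001,0,2.3,0,1]
    - [0,0,0,0,2.75,0,1]
    - [0,0,0.002,0,3.2,0,1]
    - [0,0,0.003,0.01,3.65,0,1]

```text
time_s: 10.6
tcp_pos: [0.5617, -0.0652, 0.0902]
ee_rot: [[-0.975, -0.224, -0.0], [-0.224, 0.975, -0.0], [0.0, -0.0, -1.0]]
wrist_force: [0.3, -2.3, 0.7]
gripper_width: 0.182
gripper_force: 30.0
```

```bash
cat > st.py <<'E'
from plan import *
s=sense();R=np.array(s['ee_rot']);t=np.array(s['tcp_pos'][:2]);a=np.degrees(np.arctan2(R[1,1],R[0,1]))
print(s['time_s'],t.round(4),s['tcp_pos'][2].round(4),a.round(2),(R.T@s['wrist_force']).round(2),np.round(s['moment'],2))
E
python3 -c "
from st import *
rows(*plan(t,a,xf=-.12))"
```

```text
10.6 [ 0.5617 -0.0652] 0.0902 102.93 [ 0.18 -2.33 -0.69] [-0.77 -0.17 -0.02]
rear in dock -0.2567203909088979 -0.011337311740410567 rel yaw 9.03416156842313
max curv -2.1323970223423485 0.0
-- [ 0.5536 -0.0297] 101.45
[[0, 0, 0.002, 0.0, 0.46, 0, 1], [0, 0, 0.005, 0.0, 0.91, 0, 1], [0, 0, 0.007, 0.01, 1.37, 0, 1], [0, 0, 0.01, 0.01, 1.82, 0, 1], [0, 0, 0.014, 0.01, 2.28, 0, 1], [0, 0, 0.018, 0.0, 2.73, 0, 1], [0, 0, 0.022, 0.0, 3.19, 0, 1], [0, 0, 0.026, -0.0, 3.64, 0, 1]]
-- [0.5465 0.0058] 98.81
[[0, 0, 0.005, 0.01, 0.45, 0, 1], [0, 0, 0.01, 0.01, 0.91, 0, 1], [0, 0, 0.015, 0.01, 1.36, 0, 1], [0, 0, 0.02, 0.01, 1.81, 0, 1], [0, 0, 0.026, 0.01, 2.27, 0, 1], [0, 0, 0.033, 0.01, 2.72, 0, 1], [0, 0, 0.039, 0.0, 3.17, 0, 1], [0, 0, 0.046, -0.01, 3.62, 0, 1]]
-- [0.5411 0.0415] 95.0
[[0, 0, 0.007, 0.01, 0.45, 0, 1], [0, 0, 0.015, 0.02, 0.9, 0, 1], [0, 0, 0.023, 0.02, 1.35, 0, 1], [0, 0, 0.031, 0.02, 1.81, 0, 1], [0, 0, 0.039, 0.02, 2.26, 0, 1], [0, 0, 0.048, 0.01, 2.71, 0, 1], [0, 0, 0.057, -0.0, 3.16, 0, 1], [0, 0, 0.067, -0.01, 3.61, 0, 1]]
-- [0.5389 0.0684] 93.9
[[0, 0, 0.01, 0.01, 0.45, 0, 1], [0, 0, 0.019, 0.02, 0.9, 0, 1], [0, 0, 0.019, 0.01, 1.35, 0, 1], [0, 0, 0.019, 0.0, 1.8, 0, 1], [0, 0, 0.019, -0.01, 2.25, 0, 1], [0, 0, 0.019, -0.01, 2.7, 0, 1]]
```

Tracking is accurate, so I continue.

Call:
arm_command:
  deltas:
    - [0,0,0.002,0,0.45,0,1]
    - [0,0,0.005,0,0.9,0,1]
    - [0,0,0.007,0.01,1.35,0,1]
    - [0,0,0.01,0.01,1.8,0,1]
    - [0,0,0.014,0.01,2.3,0,1]
    - [0,0,0.018,0,2.75,0,1]
    - [0,0,0.022,0,3.2,0,1]
    - [0,0,0.026,0,3.65,0,1]

```text
time_s: 11.27
tcp_pos: [0.5535, -0.0297, 0.0901]
ee_rot: [[-0.98, -0.198, -0.0], [-0.198, 0.98, -0.0], [0.0, 0.0, -1.0]]
wrist_force: [-0.9, -2.1, 1.4]
gripper_width: 0.178
gripper_force: 30.0
```

Call:
arm_command:
  deltas:
    - [0,0,0.005,0.01,0.45,0,1]
    - [0,0,0.01,0.01,0.9,0,1]
    - [0,0,0.015,0.01,1.35,0,1]
    - [0,0,0.02,0.01,1.8,0,1]
    - [0,0,0.026,0.01,2.25,0,1]
    - [0,0,0.033,0.01,2.7,0,1]
    - [0,0,0.039,0,3.15,0,1]
    - [0,0,0.046,-0.01,3.6,0,1]

```text
time_s: 11.93
tcp_pos: [0.5464, 0.0057, 0.0901]
ee_rot: [[-0.988, -0.153, -0.001], [-0.153, 0.988, -0.0], [0.001, -0.0, -1.0]]
wrist_force: [-1.0, -1.8, 1.8]
gripper_width: 0.185
gripper_force: 30.0
```

Call:
arm_command:
  deltas:
    - [0,0,0.007,0.01,0.45,0,1]
    - [0,0,0.015,0.02,0.9,0,1]
    - [0,0,0.023,0.02,1.35,0,1]
    - [0,0,0.031,0.02,1.8,0,1]
    - [0,0,0.039,0.02,2.25,0,1]
    - [0,0,0.048,0.01,2.7,0,1]
    - [0,0,0.057,0,3.15,0,1]
    - [0,0,0.067,-0.01,3.55,0,1]

```text
time_s: 12.6
tcp_pos: [0.5412, 0.0409, 0.0901]
ee_rot: [[-0.996, -0.086, -0.0], [-0.086, 0.996, 0.0], [0.0, 0.0, -1.0]]
wrist_force: [-1.5, -2.0, 2.2]
gripper_width: 0.182
gripper_force: 30.0
```

Call:
arm_command:
  deltas:
    - [0,0,0.01,0.01,0.4,0,1]
    - [0,0,0.016,0.02,0.8,0,1]
    - [0,0,0.019,0.01,1.2,0,1]
    - [0,0,0.019,0,1.6,0,1]
    - [0,0,0.019,0,2.0,0,1]
    - [0,0,0.019,-0.01,2.3,0,1]
    - [0,0,0.019,-0.01,2.5,0,1]
    - [0,0,0.019,-0.01,2.6,0,1]

```text
time_s: 13.27
tcp_pos: [0.5392, 0.0666, 0.0901]
ee_rot: [[-0.998, -0.068, 0.0], [-0.068, 0.998, 0.0], [-0.0, 0.0, -1.0]]
wrist_force: [-0.8, -2.2, 1.2]
gripper_width: 0.179
gripper_force: 30.0
```

```bash
python3 -c "
from st import *
from ov import overlay
r=t+.015*R[:2,1]-D;print('rear',r@u,r@v); o=t+.085*R[:2,1]
overlay(capture('top'),(*o,a),(.5296,.2048,93.9),'pics/ov3.png',140,130,200,110,4)"
```

```text
13.2667 [0.5392 0.0666] 0.0901 93.89 [ 0.97 -2.18 -1.22] [-0.7   0.35 -0.04]
rear -0.12348784066755357 -0.00021489433679331752
```

View pics/ov3.png

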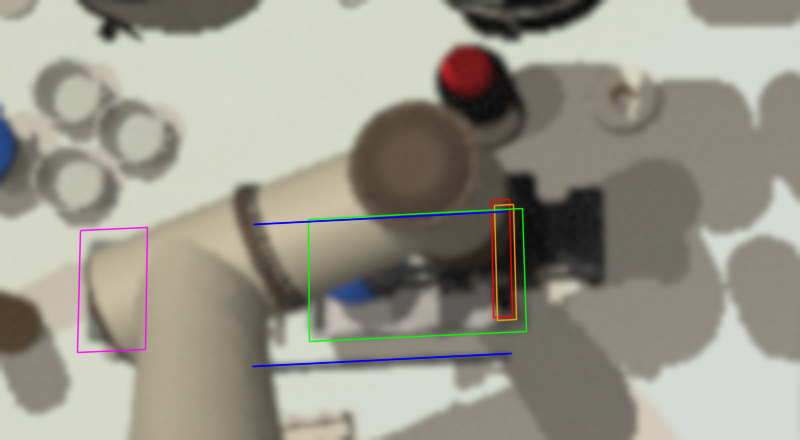

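The caddy sits centred between the blue line fits at yaw 93.9°, with its near tray edge along green y≈335. Now I creep straight in and feel for the buffer.

Call:
arm_command:
  deltas:
    - [0,0,0,0,0.2,0,1]
    - [0,0,0,0,0.4,0,1]
    - [0,0,0,0,0.6,0,1]
    - [0,0,0,0,0.8,0,1]
    - [0,0,0,0,1.0,0,1]
    - [0,0,0,0,1.2,0,1]
    - [0,0,0,0,1.4,0,1]
    - [0,0,0,0,1.6,0,1]

```text
time_s: 13.98
tcp_pos: [0.5381, 0.0824, 0.0901]
ee_rot: [[-0.998, -0.068, -0.0], [-0.068, 0.998, -0.0], [0.0, 0.0, -1.0]]
wrist_force: [-0.2, -2.8, 0.7]
gripper_width: 0.18
gripper_force: 30.0
```

Call:
arm_command:
  deltas:
    - [0,0,0,0,0.07,0,1]
    - [0,0,0,0,0.14,0,1]
    - [0,0,0,0,0.2,0,1]
    - [0,0,0,0,0.26,0,1]
    - [0,0,0,0,0.32,0,1]
    - [0,0,0,0,0.38,0,1]
    - [0,0,0,0,0.44,0,1]
    - [0,0,0,0,0.5,0,1]

```text
time_s: 14.65
tcp_pos: [0.5378, 0.0872, 0.0901]
ee_rot: [[-0.998, -0.068, -0.0], [-0.068, 0.998, -0.0], [0.0, -0.0, -1.0]]
wrist_force: [-1.0, -1.6, 1.2]
gripper_width: 0.177
gripper_force: 30.0
```

Call:
arm_command:
  deltas:
    - [0,0,0,0,0.06,0,1]
    - [0,0,0,0,0.12,0,1]
    - [0,0,0,0,0.18,0,1]
    - [0,0,0,0,0.25,0,1]
    - [0,0,0,0,0.31,0,1]
    - [0,0,0,0,0.37,0,1]
    - [0,0,0,0,0.44,0,1]
    - [0,0,0,0,0.5,0,1]

```text
time_s: 15.32
tcp_pos: [0.5375, 0.0923, 0.0902]
ee_rot: [[-0.998, -0.068, 0.0], [-0.068, 0.998, 0.0], [-0.0, 0.0, -1.0]]
wrist_force: [-0.9, -1.4, 1.0]
gripper_width: 0.183
gripper_force: 30.0
```

Call:
arm_command:
  deltas:
    - [0,0,0,0,0.06,0,1]
    - [0,0,0,0,0.12,0,1]
    - [0,0,0,0,0.18,0,1]
    - [0,0,0,0,0.25,0,1]
    - [0,0,0,0,0.31,0,1]
    - [0,0,0,0,0.37,0,1]
    - [0,0,0,0,0.44,0,1]
    - [0,0,0,0,0.5,0,1]

```text
time_s: 15.98
tcp_pos: [0.5371, 0.0973, 0.0902]
ee_rot: [[-0.998, -0.068, 0.0], [-0.068, 0.998, 0.0], [-0.0, 0.0, -1.0]]
wrist_force: [0.2, -2.4, 1.5]
gripper_width: 0.181
gripper_force: 30.0
```

Call:
arm_command:
  deltas:
    - [0,0,0,0,0.06,0,1]
    - [0,0,0,0,0.12,0,1]
    - [0,0,0,0,0.18,0,1]
    - [0,0,0,0,0.25,0,1]
    - [0,0,0,0,0.31,0,1]
    - [0,0,0,0,0.37,0,1]
    - [0,0,0,0,0.44,0,1]
    - [0,0,0,0,0.5,0,1]

```text
time_s: 16.65
tcp_pos: [0.5367, 0.1023, 0.0901]
ee_rot: [[-0.998, -0.068, -0.0], [-0.068, 0.998, -0.0], [0.0, 0.0, -1.0]]
wrist_force: [-1.1, -1.9, 0.8]
gripper_width: 0.183
gripper_force: 30.0
```

Call:
arm_command:
  deltas:
    - [0,0,0,0,0.06,0,1]
    - [0,0,0,0,0.12,0,1]
    - [0,0,0,0,0.18,0,1]
    - [0,0,0,0,0.25,0,1]
    - [0,0,0,0,0.31,0,1]
    - [0,0,0,0,0.37,0,1]
    - [0,0,0,0,0.44,0,1]
    - [0,0,0,0,0.5,0,1]

```text
time_s: 17.32
tcp_pos: [0.5364, 0.1072, 0.0902]
ee_rot: [[-0.998, -0.068, -0.0], [-0.068, 0.998, -0.0], [0.0, -0.0, -1.0]]
wrist_force: [-0.6, -3.0, 1.4]
gripper_width: 0.182
gripper_force: 30.0
```

Call:
arm_command:
  deltas:
    - [0,0,0,0,0.03,0,1]
    - [0,0,0,0,0.06,0,1]
    - [0,0,0,0,0.09,0,1]
    - [0,0,0,0,0.12,0,1]
    - [0,0,0,0,0.15,0,1]
    - [0,0,0,0,0.19,0,1]
    - [0,0,0,0,0.22,0,1]
    - [0,0,0,0,0.25,0,1]

```text
time_s: 17.98
tcp_pos: [0.5363, 0.1097, 0.0902]
ee_rot: [[-0.998, -0.068, 0.0], [-0.068, 0.998, 0.0], [-0.0, 0.0, -1.0]]
wrist_force: [-0.3, -3.0, -0.3]
gripper_width: 0.181
gripper_force: 30.0
```

Call:
arm_command:
  deltas:
    - [0,0,0,0,0.03,0,1]
    - [0,0,0,0,0.06,0,1]
    - [0,0,0,0,0.09,0,1]
    - [0,0,0,0,0.12,0,1]
    - [0,0,0,0,0.14,0,1]
    - [0,0,0,0,0.16,0,1]
    - [0,0,0,0,0.18,0,1]
    - [0,0,0,0,0.2,0,1]

```text
time_s: 18.65
tcp_pos: [0.5361, 0.1116, 0.0901]
ee_rot: [[-0.998, -0.068, -0.0], [-0.068, 0.998, -0.0], [0.0, -0.0, -1.0]]
wrist_force: [-0.5, -1.7, 0.2]
gripper_width: 0.186
gripper_force: 30.0
```

Call:
arm_command:
  deltas:
    - [0,0,0,0,0.05,0,1]
    - [0,0,0,0,0.1,0,1]
    - [0,0,0,0,0.15,0,1]
    - [0,0,0,0,0.2,0,1]
    - [0,0,0,0,0.25,0,1]
    - [0,0,0,0,0.3,0,1]
    - [0,0,0,0,0.35,0,1]
    - [0,0,0,0,0.4,0,1]

```text
time_s: 19.32
tcp_pos: [0.5358, 0.1153, 0.0901]
ee_rot: [[-0.998, -0.068, -0.0], [-0.068, 0.998, -0.001], [0.0, -0.001, -1.0]]
wrist_force: [-0.0, -4.2, 1.6]
gripper_width: 0.183
gripper_force: 30.0
```

Contact with the firm part. I go on by about 1 mm.

Call:
arm_command:
  deltas:
    - [0,0,0,0,0.02,0,1]
    - [0,0,0,0,0.04,0,1]
    - [0,0,0,0,0.06,0,1]
    - [0,0,0,0,0.08,0,1]
    - [0,0,0,0,0.1,0,1]
    - [0,0,0,0,0.12,0,1]
    - [0,0,0,0,0.12,0,1]
    - [0,0,0,0,0.12,0,1]

```text
time_s: 19.98
tcp_pos: [0.5357, 0.116, 0.0902]
ee_rot: [[-0.998, -0.068, -0.0], [-0.068, 0.998, -0.001], [0.001, -0.001, -1.0]]
wrist_force: [0.3, -5.8, 2.0]
gripper_width: 0.178
gripper_force: 30.0
```

Call:
arm_command:
  deltas:
    - [0,0,0,0,0.02,0,1]
    - [0,0,0,0,0.04,0,1]
    - [0,0,0,0,0.06,0,1]
    - [0,0,0,0,0.08,0,1]
    - [0,0,0,0,0.1,0,1]
    - [0,0,0,0,0.12,0,1]
    - [0,0,0,0,0.12,0,1]
    - [0,0,0,0,0.12,0,1]

```text
time_s: 20.65
tcp_pos: [0.5355, 0.1167, 0.0902]
ee_rot: [[-0.998, -0.067, -0.001], [-0.067, 0.998, -0.002], [0.001, -0.002, -1.0]]
wrist_force: [-0.2, -7.9, 2.1]
gripper_width: 0.183
gripper_force: 30.0
```

Call:
arm_command:
  deltas:
    - [0,0,0,0,0.03,0,1]
    - [0,0,0,0,0.06,0,1]
    - [0,0,0,0,0.09,0,1]
    - [0,0,0,0,0.12,0,1]
    - [0,0,0,0,0.15,0,1]
    - [0,0,0,0,0.16,0,1]
    - [0,0,0,0,0.16,0,1]
    - [0,0,0,0,0.16,0,1]

```text
time_s: 21.32
tcp_pos: [0.5352, 0.1176, 0.0903]
ee_rot: [[-0.998, -0.067, -0.002], [-0.067, 0.998, -0.003], [0.002, -0.003, -1.0]]
wrist_force: [0.4, -9.9, 2.0]
gripper_width: 0.18
gripper_force: 30.0
```

```bash
python3 -c "
from st import *"
```

```text
21.3167 [0.5352 0.1176] 0.0903 93.85 [ 0.23 -9.95 -1.94] [-2.92 -0.16 -0.13]
```

Call:
arm_command:
  deltas:
    - [0,0,0,0,0.03,0,1]
    - [0,0,0,0,0.06,0,1]
    - [0,0,0,0,0.09,0,1]
    - [0,0,0,0,0.09,0,1]
    - [0,0,0,0,0.09,0,1]
    - [0,0,0,0,0.09,0,1]
    - [0,0,0,0,0.09,0,1]
    - [0,0,0,0,0.09,0,1]

```text
time_s: 21.98
tcp_pos: [0.5351, 0.1181, 0.0903]
ee_rot: [[-0.998, -0.067, -0.002], [-0.067, 0.998, -0.004], [0.002, -0.003, -1.0]]
wrist_force: [-0.3, -10.8, 3.2]
gripper_width: 0.184
gripper_force: 30.0
```

Pressed at about 10.8 N and held. Now I ease off slowly.

Call:
arm_command:
  deltas:
    - [0,0,0,0,-0.03,0,1]
    - [0,0,0,0,-0.06,0,1]
    - [0,0,0,0,-0.09,0,1]
    - [0,0,0,0,-0.12,0,1]
    - [0,0,0,0,-0.15,0,1]
    - [0,0,0,0,-0.18,0,1]
    - [0,0,0,0,-0.21,0,1]
    - [0,0,0,0,-0.24,0,1]

```text
time_s: 22.65
tcp_pos: [0.5353, 0.1171, 0.0901]
ee_rot: [[-0.998, -0.067, -0.001], [-0.067, 0.998, -0.001], [0.001, -0.001, -1.0]]
wrist_force: [-1.5, -6.3, 0.9]
gripper_width: 0.183
gripper_force: 30.0
```

Call:
arm_command:
  deltas:
    - [0,0,0,0,-0.02,0,1]
    - [0,0,0,0,-0.04,0,1]
    - [0,0,0,0,-0.06,0,1]
    - [0,0,0,0,-0.08,0,1]
    - [0,0,0,0,-0.1,0,1]
    - [0,0,0,0,-0.12,0,1]
    - [0,0,0,0,-0.12,0,1]
    - [0,0,0,0,-0.12,0,1]

```text
time_s: 23.32
tcp_pos: [0.5354, 0.1166, 0.0901]
ee_rot: [[-0.998, -0.068, -0.001], [-0.068, 0.998, -0.001], [0.001, -0.001, -1.0]]
wrist_force: [-1.8, -4.6, 2.1]
gripper_width: 0.174
gripper_force: 30.0
```

Call:
arm_command:
  deltas:
    - [0,0,0,0,-0.02,0,1]
    - [0,0,0,0,-0.05,0,1]
    - [0,0,0,0,-0.08,0,1]
    - [0,0,0,0,-0.1,0,1]
    - [0,0,0,0,-0.13,0,1]
    - [0,0,0,0,-0.16,0,1]
    - [0,0,0,0,-0.16,0,1]
    - [0,0,0,0,-0.16,0,1]

```text
time_s: 23.98
tcp_pos: [0.5359, 0.1156, 0.0901]
ee_rot: [[-0.998, -0.068, 0.0], [-0.068, 0.998, 0.0], [-0.0, 0.0, -1.0]]
wrist_force: [-2.2, -1.1, 1.7]
gripper_width: 0.181
gripper_force: 30.0
```

```bash
python3 -c "
from station import sense,capture
import numpy as np
for i in range(4): print(np.round(sense()['wrist_force'],2),np.round(sense()['tcp_pos'],4)); capture('top')"
```

```text
[-2.19 -1.14  1.71] [0.5359 0.1156 0.0901]
[-2.78 -2.55  2.08] [0.5359 0.1156 0.0901]
[-2.94 -0.78  1.21] [0.5359 0.1156 0.0901]
[-3.08 -1.79  1.21] [0.5359 0.1156 0.0901]
```

Call:
arm_command:
  deltas:
    - [0,0,0,0,-0.01,0,1]
    - [0,0,0,0,-0.02,0,1]
    - [0,0,0,0,-0.04,0,1]
    - [0,0,0,0,-0.05,0,1]
    - [0,0,0,0,-0.06,0,1]
    - [0,0,0,0,-0.08,0,1]
    - [0,0,0,0,-0.08,0,1]
    - [0,0,0,0,-0.08,0,1]

```text
time_s: 24.85
tcp_pos: [0.536, 0.1148, 0.0901]
ee_rot: [[-0.998, -0.068, 0.0], [-0.068, 0.998, 0.0], [-0.0, 0.0, -1.0]]
wrist_force: [-1.7, 0.9, 1.2]
gripper_width: 0.179
gripper_force: 30.0
```

```bash
python3 -c "
from station import sense,capture
import numpy as np
for i in range(8): print(np.round(sense()['wrist_force'],2),np.round(sense()['tcp_pos'],4)); capture('top')"
```

```text
[-1.68  0.9   1.15] [0.536  0.1148 0.0901]
[-2.66  0.61  0.92] [0.536  0.1148 0.0901]
[-2.63  1.49  0.05] [0.536  0.1147 0.0901]
[-3.67  0.24  0.36] [0.536  0.1147 0.0901]
[-2.55  0.04  0.07] [0.536  0.1147 0.0901]
[-1.37 -0.36 -0.13] [0.536  0.1147 0.0901]
[-2.48  0.4  -1.09] [0.536  0.1147 0.0901]
[-1.67 -0.01 -0.04] [0.536  0.1147 0.0901]
```

Call:
arm_command:
  deltas:
    - [0,0,0,0.02,-0.01,0,1]
    - [0,0,0,0.04,-0.02,0,1]
    - [0,0,0,0.06,-0.03,0,1]
    - [0,0,0,0.07,-0.03,0,1]
    - [0,0,0,0.07,-0.03,0,1]
    - [0,0,0,0.07,-0.03,0,1]
    - [0,0,0,0.07,-0.03,0,1]
    - [0,0,0,0.07,-0.03,0,1]

```text
time_s: 25.92
tcp_pos: [0.5357, 0.1144, 0.0902]
ee_rot: [[-0.998, -0.068, 0.001], [-0.068, 0.998, 0.0], [-0.001, 0.0, -1.0]]
wrist_force: [0.9, 1.1, -1.6]
gripper_width: 0.18
gripper_force: 30.0
```

```bash
python3 -c "
from station import sense,capture
import numpy as np
F=[]
for i in range(8): F.append(sense()['wrist_force']); capture('top')
print(np.mean(F,0),np.round(sense()['tcp_pos'],4))"
```

```text
[ 0.79187702  1.34214228 -3.01647488] [0.5355 0.1143 0.0902]
```

The push is gone and only the soft part of the buffer is still pressed. I open gently.

Call:
arm_command:
  deltas:
    - [0,0,0,-0.01,0.01,0.03,1]
    - [0,0,0,-0.01,0.02,0.05,1]
    - [0,0,0,-0.01,0.02,0.05,0.64]
    - [0,0,0,-0.01,0.02,0.05,0.6]
    - [0,0,0,-0.01,0.02,0.05,0.55]
    - [0,0,0,-0.01,0.02,0.05,0.5]
    - [0,0,0,-0.01,0.02,0.05,0.4]
    - [0,0,0,-0.01,0.02,0.05,0.3]

```text
time_s: 26.98
tcp_pos: [0.5353, 0.1144, 0.0897]
ee_rot: [[-0.998, -0.068, -0.0], [-0.068, 0.998, -0.0], [0.0, -0.0, -1.0]]
wrist_force: [0.2, 0.6, -0.0]
gripper_width: 0.305
gripper_force: 0.0
```

Call:
arm_command:
  deltas:
    - [0,0,0,0,0,0,0.1]
    - [0,0,0,0,0,0,-0.1]
    - [0,0,0,0,0,0,-0.2]
    - [0,0,0,0,0,0,-0.3]
    - [0,0,0,0,0,0,-0.4]
    - [0,0,0,0,0,0,-0.4]
    - [0,0,0,0,0,0,-0.4]
    - [0,0,0,0,0,0,-0.4]

```text
time_s: 27.65
tcp_pos: [0.5354, 0.1144, 0.0897]
ee_rot: [[-0.998, -0.068, -0.0], [-0.068, 0.998, -0.0], [0.0, -0.0, -1.0]]
wrist_force: [0.0, 0.2, -0.2]
gripper_width: 0.695
gripper_force: 0.0
```

```bash
python3 -c "
from st import *;print(s['gripper_width'])"
```

```text
27.65 [0.5354 0.1144] 0.0897 93.89 [-0.04  0.22  0.22] [ 0.06 -0.02 -0.  ]
0.6946418067312027
```

Call:
arm_command:
  deltas:
    - [0,0,0,0,0,-0.5,-0.4]
    - [0,0,0,0,0,-1.5,-0.4]
    - [0,0,0,0,0,-3,-0.4]
    - [0,0,0,0,0,-5,-0.4]
    - [0,0,0,0,0,-7.5,-0.4]
    - [0,0,0,0,0,-10,-0.4]
    - [0,0,0,0,0,-12,-0.4]
    - [0,0,0,0,0,-13,-0.4]

```text
time_s: 28.32
tcp_pos: [0.5368, 0.1148, 0.2239]
ee_rot: [[-0.998, -0.068, 0.006], [-0.068, 0.998, 0.002], [-0.006, 0.002, -1.0]]
wrist_force: [0.5, 0.6, 0.4]
gripper_width: 0.701
gripper_force: 0.0
```

Call:
arm_command:
  deltas:
    - [0,0,0,0.5,-1,0,-0.4]
    - [0,0,0,1,-3.5,0,-0.4]
    - [0,0,0,2,-6.5,0,-0.4]
    - [0,0,0,3,-10,0,-0.4]
    - [0,0,0,4,-13.5,0,-0.4]
    - [0,0,0,5,-17,0,-0.4]
    - [0,0,0,5.5,-20,0,-0.4]
    - [0,0,0,6,-22,0,-0.4]

```text
time_s: 28.98
tcp_pos: [0.4881, -0.1118, 0.2183]
ee_rot: [[-0.998, -0.066, -0.003], [-0.066, 0.998, 0.0], [0.003, 0.0, -1.0]]
wrist_force: [1.1, -0.5, -0.6]
gripper_width: 0.7
gripper_force: 0.0
```

Call:
arm_command:
  deltas:
    - [0,0,0,0,-3,0,-0.4]
    - [0,0,0,0,-6.5,0,-0.4]
    - [0,0,0,0,-10,0,-0.4]
    - [0,0,0,0,-13,0,-0.4]
    - [0,0,0,0,-15,0,-0.4]
    - [0,0,0,0,-16,0,-0.4]
    - [0,0,0,0,-16,0,-0.4]
    - [0,0,0,0,-16,0,-0.4]

```text
time_s: 29.65
tcp_pos: [0.5003, -0.2685, 0.2186]
ee_rot: [[-0.998, -0.067, -0.002], [-0.067, 0.998, 0.001], [0.002, 0.001, -1.0]]
wrist_force: [-0.7, 0.6, -1.1]
gripper_width: 0.704
gripper_force: 0.0
```

```bash
python3 - <<'E'
from ov import *
c=capture("top"); g=cv2.cvtColor(c["pixels"],cv2.COLOR_BGR2GRAY).astype(float)
print(sense()["time_s"])
cv2.imwrite("pics/fin.png",c["pixels"])
# numeric check: dark bar pixels near the expected bar, and blue lid blob
a=np.radians(93.9);t=np.array([.5354,.1144]);q=proj(c,[(*t,.13)])[0];print("exp bar px",q)
x,y=q.astype(int);W=g[y-25:y+26,x-10:x+11];m=(W<45).astype(np.uint8)
n,l,st,ce=cv2.connectedComponentsWithStats(m)
for i in range(1,n):
    if st[i,4]>25:
        r=cv2.minAreaRect(np.argwhere(l==i)[:,::-1].astype(np.float32));px=[(r[0][0]+x-10,r[0][1]+y-25)]
        bx=cv2.boxPoints(r)+[x-10,y-25];print(st[i],r,world(c,px,.125),world(c,bx,.125).round(4).tolist())
b=c["pixels"].astype(int);bl=((b[...,0]-b[...,2]>60)).astype(np.uint8);n,l,st,ce=cv2.connectedComponentsWithStats(bl)
for i in range(1,n):
    if st[i,4]>80 : print("blue",st[i],ce[i].round(1),world(c,[ce[i]],.1)[0].round(3))
E
```

```text
29.7
exp bar px [250.79971182 194.82066844]
[10 12  4 27 62] ((11.5, 25.0), (26.0, 3.0), 90.0) [[0.53909186 0.11319579 0.125     ]] [[0.5839, 0.1207, 0.125], [0.5841, 0.1104, 0.125], [0.4948, 0.1058, 0.125], [0.4946, 0.116, 0.125]]
blue [ 66 123  17   8  99] [ 73.9 125.7] [0.781 0.776 0.1  ]
blue [115 134  20  17 256] [123.7 142.1] [0.722 0.586 0.1  ]
blue [ 91 137  19  17 258] [100.1 145.3] [0.709 0.671 0.1  ]
blue [102 155  41  21 570] [122.  165.7] [0.636 0.583 0.1  ]
blue [204 185  23  21 340] [214.4 195.2] [0.536 0.247 0.1  ]
blue [451 216  12  23 118] [457.  227.4] [ 0.442 -0.584  0.1  ]
blue [ 459  219   51   43 1267] [485.9 239.7] [ 0.403 -0.679  0.1  ]
```

```bash
python3 - <<'E'
from plan import *
c=capture("top");g=cv2.cvtColor(c["pixels"],cv2.COLOR_BGR2GRAY).astype(np.float32)
def prof(x,z,ys):
    P=np.c_[D+x*u+np.outer(ys,v),np.full(len(ys),z)];q=proj(c,P).astype(np.float32)
    return cv2.remap(g,q[:,0:1],q[:,1:2],cv2.INTER_LINEAR)[:,0]
ys=np.arange(-.085,.0851,.005)
for x in(-.08,-.04,0,.04,.07):
    print(x,"z0",prof(x,0,ys[:8]).astype(int),prof(x,0,ys[-8:]).astype(int),"tray",prof(x,.066,ys[3:10]).astype(int),prof(x,.066,ys[-10:-3]).astype(int))
xs=np.arange(.07,.13,.004);P=np.c_[D+np.outer(xs,u),np.full(len(xs),.05)];q=proj(c,P).astype(np.float32)
print("axis",xs[0],cv2.remap(g,q[:,:1],q[:,1:],1)[:,0].astype(int))
E
```

```text
-0.08 z0 [207 181 121  78  68  66  83 108] [129 135 134 122 110 154 205 212] tray [148  71  41  37  38  39  40] [109 116 100 110 131 134 123]
-0.04 z0 [212 206 171 115 116 155 165 151] [131 134 130 111 105 166 207 212] tray [211 197 142 106 115 143 147] [188 186 153 131 134 134 126]
0 z0 [209 192 145 113 112 144 179 182] [132 134 131 116 109 162 206 212] tray [210 197 165 118 115 146 163] [181 163 125 123 133 134 127]
0.04 z0 [212 205 167 116 108 122 116  87] [131 134 130 112 105 168 207 212] tray [211 196 138  86  72  68  71] [119 144 138 127 133 133 128]
0.07 z0 [210 195 147  98  70  69  72  72] [130 133 131 115 107 160 205 212] tray [210 197 162 112  75  65  67] [177 160 125 133 171 196 185]
axis 0.07 [ 72  71  71  68  71  82  79  52  39  46  43  40  60  97 109]
```

```bash
python3 -c "
from station import finish_job
print(finish_job())"
```

```text
the job is handed in; nothing more can be done
None
```

The job is handed in at about 30 s. The caddy is parked straight between the lines, about 3 mm off centre, with its nose on the buffer. It was pressed home to about 10.8 N at the wrist, eased off and let go. I did not see the castors directly; I inferred they are straight from the straight runs before and after the steering. My first close missed the bar because the fingers stood about 31 mm higher than the reported tool height, so I lowered and gripped again without disturbing the caddy.

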